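# Stack a tray of lenses gently

## Robot

A 6-joint arm with a two-finger parallel gripper is mounted at the origin on a cart in front of the work surface, level with it; the furniture and walls round the work are solid. World frame = base frame: x ahead of the robot, y to its left, z up, the work surface at z = 0. Lengths are in m, angles in rad, forces in N, time in s.
With the tool pointing down it reaches from about 0.35 to 0.775 m from the base axis. Payload 7.3 kg.
Tool frame: the origin (TCP) lies between the finger pads; the fingertips stand robot.tcp_to_tips ahead of it and the grasp point (between the pads) lies 2 mm behind it (robot.tcp_to_tips is the distance from the TCP to the fingertips, in m); y points along the fingers, x is the direction in which the jaws open and shut, and the axes are right-handed (so a half turn about y gives the same grasp; the last joint's range is limited). The gripper opens to 92 mm and grips with 3 to 60 N. Pads are 19 mm wide; open, the fingers measure 130 mm over their backs; the gripper's body (75 mm by 190 mm) begins 47 mm behind the grasp point.
Start: joints at [1.151, 0.342, 1.524, -0, 1.275, -0.146], TCP at [0.142, 0.505, 0.216] pointing down, gripper open.
Joint ranges: [-2.53, 2.53], [-0.77, 2.02], [0.04, 2.7], [-1, 4.14], [0.28, 2.66], [-3.11, 3.11]. Speed limits (rad/s): [2.57, 2.57, 3.14, 3.14, 3.14, 3.14].

## Interface

Orientations are given as [roll, pitch, yaw] about the fixed x, y, z axes, in that order (R = Rz(yaw) Ry(pitch) Rx(roll)).
In Python, from cell import status, read_camera, get_calibration, robot gives the robot as it stands.
- The arm moves only by the shell command python3 -m creep 'ROWS' [FORCE]. ROWS is JSON, a list of rows, each an object of numbers: "dx", "dy", "dz": the shift along the tool's x, y, z in m; "rx", "ry", "rz": the turn, a rotation vector about the tool's x, y, z in rad; "gripper": the opening, from 0 (shut) to 1 (fully open). A call has 1 to 20 rows; each row is the pose to reach, as a shift and turn from the pose commanded when the call began, along the tool's axes at that moment; what a row does not reach only later rows make up. A row lasts 1/8 s, in which the tool goes at most 62.5 mm and 10.7 degrees, less where a joint would pass 70% of its speed; a pose out of reach is approached as far as the arm can. A call with a gripper value outside its range is refused whole. The fingers move at their own pace and stop on an object; FORCE is the grip in N (left out, the last holds). Time passes only in rows, so rows that repeat a pose let the fingers close. It gives the time, the measured TCP pose, the force and the opening at its end, in the units of the state.
- status.observe(): the state, without advancing time (a new reading comes with each control period).
- read_camera(name): name is "side" or "top"; returns (picture, depth): 400x640x3 uint8, red, green, blue; 400x640 float32, m along the optical axis (not along the pixel's ray), 0 where there is no reading.
- get_calibration(name): a dict with "fx", "fy", "cx", "cy" (pixels), "D" ([k1, k2, p1, p2, k3] as OpenCV has them; the pictures are not rectified), "xyz" and "rotation" of the camera in the world. Camera axes: x right, y down, z forward; pixel columns grow to the right and rows downward; lengths in m; the calibration is good to about 2 mm. A picture is of the moment at which its call begins. get_calibration takes no time and is no camera call.
- robot.hand_in(): hands the job in, once; it reports no verdict.
The state is a dict: "time": time; "qpos": joint angles; "qvel": joint speeds; "joint_efforts": joint torques, N m; "tool_pos": TCP position; "tool_rot": TCP orientation; "contact_force": force on the tool from outside, world axes, zero at the start; "torque": the same for the moment, N m; "opening": finger opening in m.
Only numpy, scipy, OpenCV 4.12 (cv2) and the standard library are available. Lean on these libraries where they do the work, as an engineer would, in place of code of your own. Each camera call takes 0.05 s, during which the arm holds its last target.

## Task

Gently lift the tray of glass lenses off the sloped stand, never squeezing it harder than about 20 newtons, and stack it squarely on the other lens tray standing on the bench. Turn it so that the two white label cards are at opposite ends: then its foot sits level inside the lower rim on the lugs, instead of dropping past them on to the lenses below. Set it down softly with no drop or bump, let go, and leave the lower tray and everything else on the bench where they are.

Things in the scene. Friction and masses are not known exactly. Their poses are not given: they have to be found in the camera images.
- upper_tray: Grey lens tray, 130 long (x) x 60 wide (y) x 60 mm tall; holds two glass lenses. Starts on the sloped stand, tilted 25 degrees, label end (+x) up the slope, to the robot's right. 0.14 to 0.22 kg. Plain upright 3 mm side walls from 20 mm above the underside to the open rim, to be pinched from above across the 60 mm; below them a foot 112x44 mm, 20 mm high. Origin: centre of the underside, z out of the open top.
- lower_tray: Same kind of tray, 0.35 kg, loose and level on the bench left of the stand, label end (+x) roughly towards the robot (within 0.4 rad). Origin: centre of the underside. With the other tray stacked properly on it, that one's underside is 54 mm above this one's, with 5 mm play sideways (y), 6 mm along x; wrong way round it drops to about 42 mm, on to the lenses (their tops are at 42 mm).
- upper_label (a point): middle of the blank white card on the outside of one end of the tray from the stand: 65 mm along its +x, 40 mm above its underside. The opposite end has two small upright ribs instead.
- lower_label (a point): middle of the blank white card on the end of the tray on the bench: 65 mm along its +x, 40 mm above its underside. Just inside each tray's rim are lugs, their tops 6 mm below the rim: one in the middle of the label end, two in the corners of the other end; they pass or hold the foot of the next tray, depending on which way round it is.
- stand: fixed bare aluminium stand, foot plate 150x90 mm, with a 150x50 mm plate that slopes up at 25 degrees towards its +x (roughly the robot's right) and a 12 mm high toe ledge at the low end, on which the tray leans. Origin: centre of the foot plate's underside; the plate's middle is 52 mm above it. Nothing stands beside the tray's long sides.
- white_tub: bystander, to be left alone: white round plastic tub with a lid, 65 mm across, 68 mm tall, far middle of the bench. Origin: centre of its underside
- tape_roll: bystander, to be left alone: roll of cream tape lying flat, 96 mm across, 62 mm tall, on the right. Origin: centre of its underside
- pen: bystander, to be left alone: grey ballpoint pen, 138 mm long, lying at the front edge, near the stand. Origin: centre of its underside
- swab_tub: bystander, to be left alone: clear tub of cotton swabs, 58 mm across, 77 mm tall, behind the lower tray. Origin: centre of its underside

How it is judged:
At the end, for the whole second after the job is handed in: The tray from the stand sits at rest on the lower tray's lugs: its underside 50 to 58 mm above the lower tray's, centred within 12 mm, level within 4 degrees, lined up within 9 degrees, label cards at opposite ends; the lower tray stands on the bench within 30 mm of where it started (z of upper_tray in the frame of lower_tray between 0.05 and 0.058 m and horizontal distance between upper_tray and lower_tray below 0.012 m and x of upper_label in the frame of lower_tray below -0.05 m and angle between upper_tray's own z axis and vertical below 0.07 rad and angle between the x axis of upper_tray and the x axis of lower_tray, either way round below 0.16 rad and angle between lower_tray's own z axis and vertical below 0.05 rad and height (world z) of lower_tray below 0.01 m and distance of lower_tray from where it was at the start of the episode below 0.03 m and linear speed of upper_tray below 0.02 m/s); the robot touches nothing.
It fails at once if the tray is squeezed too hard (more than 25 N per finger) (contact force between the fingers and upper_tray above 50 N).
It fails at once if the trays are knocked or dropped together (more than 30 N) (contact force between upper_tray and lower_tray above 30 N).
It fails at once if the lower tray is pushed away or tipped (distance of lower_tray from where it was at the start of the episode above 0.04 m or angle between lower_tray's own z axis and vertical above 0.25 rad).
It fails at once if the tray is tipped over (angle between upper_tray's own z axis and vertical above 1.1 rad).
It fails at once if a bystander is disturbed (distance of any of white_tub, pen, swab_tub from where it was at the start of the episode above 0.03 m).
It also fails if it takes over 38 s, if anything falls off the work surface, if the arm or the gripper's body presses on something with over 40 N, if the wrist force passes 120 N, or if a joint passes its speed limit or range.

## Working session

There is one attempt and no reset: what is moved stays moved. The work goes in short steps, Python scripts to look and compute and a shell command to move; the robot and the scene stay as the last step left them, time stands still between calls to the robot, and variables do not carry over. Pictures are saved under pics/ and viewed, and the job is handed in when it is done.

```bash
ls; mkdir -p pics; python3 - <<'E'
from cell import status, read_camera, get_calibration, robot
import numpy as np, cv2
print(status.observe()); print(robot.tcp_to_tips)
for n in ("side","top"):
    im,d=read_camera(n); np.savez(f"pics/{n}0.npz",im=im,d=d); cv2.imwrite(f"pics/{n}0.png",im[:,:,::-1]); print(n,get_calibration(n))
E
```

```text
pics
{'time': 0.0, 'qpos': array([ 1.15102575e+00,  3.42735761e-01,  1.52501419e+00, -5.80670937e-06,
        1.27539735e+00, -1.46025333e-01]), 'qvel': array([ 0.00245647, -0.00025455, -0.00109851, -0.00031134,  0.00038116,
        0.00080012]), 'joint_efforts': array([-3.27432990e-04, -4.31254399e+01, -2.44220710e+01,  7.16917310e-02,
        5.59974660e-02, -1.02032270e-04]), 'tool_pos': array([0.14174733, 0.50506408, 0.2156392 ]), 'tool_rot': array([-1.57057561e+00,  1.53890599e-03,  1.29705295e+00]), 'contact_force': array([ 0.02153976, -0.45720274, -1.04412912]), 'torque': array([-0.01966126,  0.02000295,  0.01615435]), 'opening': 0.09224055662075704}
0.017
side {'fx': 481.113567672149, 'fy': 481.113567672149, 'cx': 323.2974276378068, 'cy': 196.17409706032444, 'D': array([-0.05298265,  0.        ,  0.        ,  0.        ,  0.        ]), 'xyz': array([ 0.02846381, -0.6468289 ,  0.82137436]), 'rotation': array([-2.36701652, -0.0143596 , -0.81689278])}
top {'fx': 432.91124755241657, 'fy': 432.91124755241657, 'cx': 320.14980415513014, 'cy': 201.88490258390786, 'D': array([0.00017393, 0.        , 0.        , 0.        , 0.        ]), 'xyz': array([ 0.51052933, -0.13298685,  1.02103558]), 'rotation': array([-3.09140302, -0.02234236, -1.56893295])}
```

View pics/top0.png

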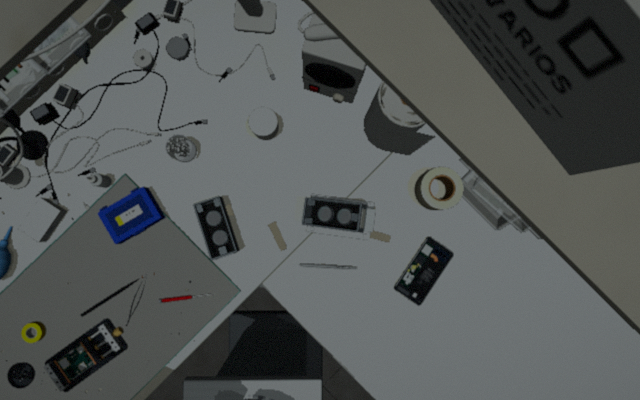

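View pics/side0.png

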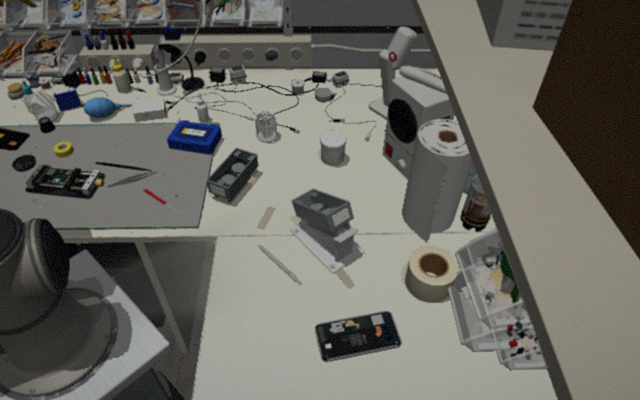

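```bash
cat > h.py <<'E'
import numpy as np, cv2
from scipy.spatial.transform import Rotation as R
from cell import get_calibration
def calib(n):
    c=get_calibration(n); K=np.array([[c['fx'],0,c['cx']],[0,c['fy'],c['cy']],[0,0,1]])
    r=np.asarray(c['rotation']); return K,np.array(c['D']),np.array(c['xyz']),R.from_euler('xyz',r).as_matrix()
def cloud(n,d):
    K,D,t,Rm=calib(n); h,w=d.shape
    uv=np.stack(np.meshgrid(np.arange(w),np.arange(h)),-1).reshape(-1,1,2).astype(float)
    p=cv2.undistortPoints(uv,K,D).reshape(h,w,2)
    P=np.dstack([p*d[...,None],d])
    W=P@Rm.T+t; W[d==0]=np.nan; return W
def proj(n,X):
    K,D,t,Rm=calib(n); X=(np.atleast_2d(X)-t)@Rm
    return cv2.projectPoints(X.reshape(-1,1,3),np.zeros(3),np.zeros(3),K,D)[0].reshape(-1,2)
E
python3 - <<'E'
from h import *
for n in("side","top"):
    z=np.load(f"pics/{n}0.npz"); W=cloud(n,z['d'])
    h=W[...,2]; 
    pts={"top":[(217,228),(337,214),(270,270),(330,266),(264,123),(440,188)],"side":[(232,175),(322,212),(280,265),(333,148),(230,230)]}[n]
    for u,v in pts: print(n,u,v,W[v,u].round(3))
    if n=="top": c=z['im'][170:290,170:400]; s=3.4
    else: c=z['im'][130:290,190:390]; s=3.7
    c=cv2.resize(c,None,fx=s,fy=s,interpolation=cv2.INTER_CUBIC); c=np.clip(c.astype(float)*1.4,0,255).astype(np.uint8)
    cv2.imwrite(f"pics/{n}0z.png",c[:,:,::-1]); print(c.shape)
E
```

```text
side 232 175 [0.495 0.074 0.038]
side 322 212 [ 0.521 -0.195  0.092]
side 280 265 [ 0.409 -0.183  0.008]
side 333 148 [ 0.715 -0.05   0.062]
side 230 230 [ 0.401 -0.028  0.001]
(592, 740, 3)
top 217 228 [0.5   0.08  0.029]
top 337 214 [ 0.531 -0.19   0.089]
top 270 270 [ 0.402 -0.039  0.001]
top 330 266 [ 0.412 -0.179  0.006]
top 264 123 [ 0.733 -0.029  0.069]
top 440 188 [ 0.596 -0.44   0.004]
(408, 782, 3)
```

View pics/top0z.png

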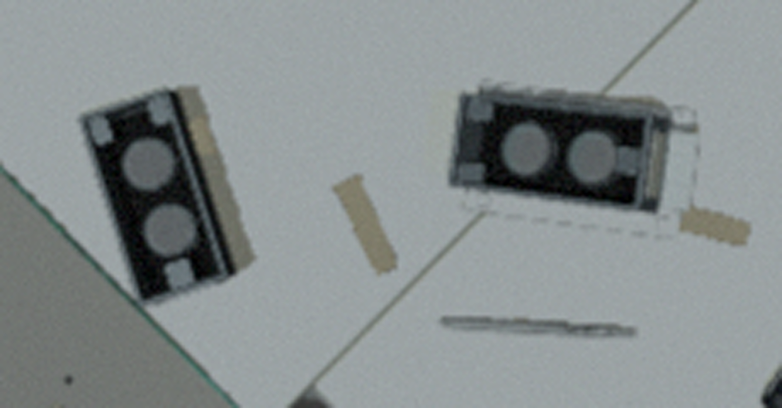

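View pics/side0z.png

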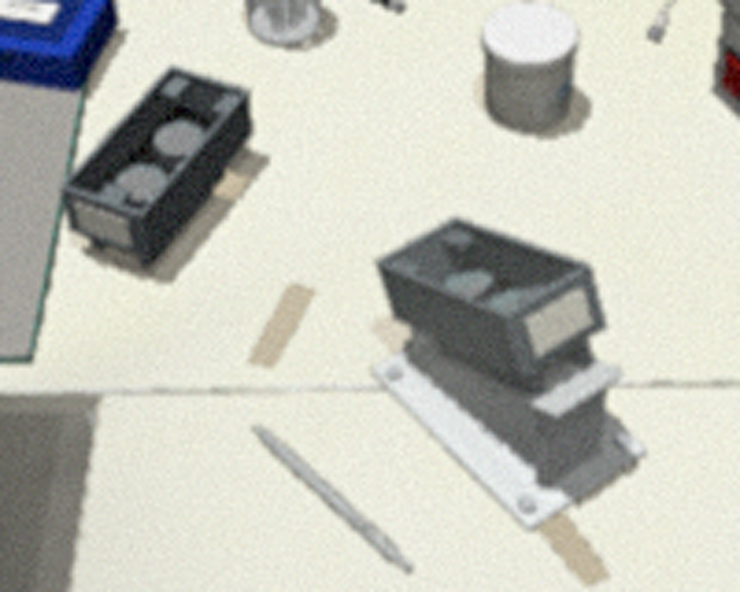

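```bash
cat > fit.py <<'E'
from h import *
from scipy.optimize import least_squares
offs={"top":(170,170,3.4),"side":(190,130,3.7)}
def px(n,U):
    a,b,s=offs[n]; return (np.array(U,float)+.5)/s-.5+np.array([a,b])
a,b=.065,.030
def C(x,y,z): return [x*a,y*b,z]
low={"top":[((82,117),C(-1,1,.06)),((175,90),C(-1,-1,.06)),((232,274),C(1,-1,.06)),((147,302),C(1,1,.06))],
"side":[((172,68),C(-1,1,.06)),((250,97),C(-1,-1,.06)),((148,222),C(1,-1,.06)),((67,190),C(1,1,.06)),((150,263),C(1,-1,.02))]}
# upper: +x right (world -y), z up => +y = away from the robot (world +x)
up={"top":[((462,93),C(-1,1,.06)),((450,185),C(-1,-1,.06)),((645,208),C(1,-1,.06)),((656,113),C(1,1,.06))],
"side":[((378,264),C(-1,-1,.06)),((457,218),C(-1,1,.06)),((592,266),C(1,1,.06)),((515,322),C(1,-1,.06)),((530,388),C(1,-1,.02)),((605,325),C(1,1,.02))]}
def M(p): return R.from_euler('xyz',p[3:]).as_matrix()
def fit(o,p0,free,views=("top","side")):
    p0=np.array(p0,float)
    def full(q): p=p0.copy(); p[free]=q; return p
    def f(q):
        p=full(q); r=[]
        for n in views:
            X=np.array([x for _,x in o[n]])@M(p).T+p[:3]; r.append(proj(n,X)-np.array([px(n,u) for u,_ in o[n]]))
        return np.vstack(r).ravel()
    s=least_squares(f,p0[free],loss='soft_l1'); return full(s.x),f(s.x).reshape(-1,2)
if __name__=="__main__":
    np.set_printoptions(precision=4,suppress=True)
    for v in (("top","side"),("top",),("side",)):
        L,r=fit(low,[.5,.08,0,0,0,np.pi+.3],[0,1,5],v); print(v,"low",L,np.abs(r).max()); 
        if v[0]=="top" and len(v)==2: print(r); L2=L
        for fr in ([0,1,2,5],[0,1,2,3,4,5]):
            U,r=fit(up,[.52,-.19,.06,0,-np.radians(25),-np.pi/2],fr,v); print(v,"up",U,np.abs(r).max())
            if len(v)==2 and len(fr)==4: print(r); U2=U
    np.save("poses.npy",[L2,U2])
    E=[]
    for n in("top","side"):
        im=cv2.imread(f"pics/{n}0z.png"); A=offs[n]
        for P in(L2,U2):
            for z,(hx,hy) in ((.06,(a,b)),(.02,(a,b)),(0,(.056,.022))):
                X=np.array([[hx,hy,z],[hx,-hy,z],[-hx,-hy,z],[-hx,hy,z]])@M(P).T+P[:3]
                u=(proj(n,X)-A[:2]+.5)*A[2]-.5
                cv2.polylines(im,[u.round().astype(int)],True,(0,0,255) if z==.06 else (0,200,0) if z else (255,0,0),1)
            u=(proj(n,(M(P)@[.065,0,.04]+P[:3]))[0]-A[:2])*A[2]; cv2.circle(im,tuple(u.round().astype(int).tolist()),4,(0,255,255),1)
        cv2.imwrite(f"pics/{n}0f.png",im)
E
python3 fit.py
```

```text
('top', 'side') low [0.5168 0.021  0.     0.     0.     3.4487] 51.40093021590883
[[ 51.4009 -15.4225]
 [ -1.9752   0.5972]
 [ -1.5582   2.741 ]
 [ 49.5715 -13.7469]
 [ 41.6077  13.5746]
 [ -1.1353  -1.6061]
 [ -3.6535  -1.5269]
 [ 41.0346  15.6165]
 [ -1.9414  -0.2718]]
('top', 'side') up [ 0.5291 -0.2031  0.048   0.     -0.4363 -1.689 ] 1.800028703521889
[[ 0.4222 -0.062 ]
 [ 0.6113  0.1359]
 [-0.3848  0.2656]
 [-0.2804 -0.688 ]
 [-0.5086  0.383 ]
 [-0.1816  0.3675]
 [ 0.6819  0.0893]
 [-1.4532 -0.8637]
 [-0.3267 -1.4386]
 [ 1.8     1.1701]]
('top', 'side') up [ 0.5312 -0.2023  0.0477  0.0368 -0.4198 -1.6939] 1.9646771156737373
('top',) low [0.5026 0.0719 0.     0.     0.     2.7788] 47.27615695878768
('top',) up [ 0.5287 -0.2025  0.056   0.     -0.4363 -1.6916] 0.6286047333800298
('top',) up [ 0.529  -0.1984  0.0263 -0.0183 -0.3318 -1.6881] 0.1066615473284287
('side',) low [0.4997 0.0725 0.     0.     0.     4.3263] 46.0424462427913
('side',) up [ 0.5371 -0.1962  0.0369  0.     -0.4363 -1.6826] 1.9099209048512478
('side',) up [ 0.5513 -0.1831  0.0187  0.0288 -0.3977 -1.674 ] 1.8247219885581671
```

```bash
python3 - <<'E'
s=open('fit.py').read()
s=s.replace('''C(-1,1,.06)),((175,90),C(-1,-1,.06)),((232,274),C(1,-1,.06)),((147,302),C(1,1,.06))''','''C(-1,-1,.06)),((175,90),C(-1,1,.06)),((232,274),C(1,1,.06)),((147,302),C(1,-1,.06))''')
s=s.replace('''((172,68),C(-1,1,.06)),((250,97),C(-1,-1,.06)),((148,222),C(1,-1,.06)),((67,190),C(1,1,.06)),((150,263),C(1,-1,.02))''','''((172,68),C(-1,-1,.06)),((250,97),C(-1,1,.06)),((148,222),C(1,1,.06)),((67,190),C(1,-1,.06)),((150,263),C(1,1,.02))''')
open('fit.py','w').write(s)
E
python3 fit.py
```

```text
('top', 'side') low [0.5013 0.0736 0.     0.     0.     3.4735] 1.6483960488790217
[[ 0.736   0.0989]
 [-0.6852 -0.709 ]
 [ 1.1336  0.9547]
 [ 0.1031  1.6484]
 [ 0.3042 -0.5582]
 [ 0.5395 -1.6441]
 [-0.6379 -1.1352]
 [-1.1858 -0.2982]
 [ 0.9989  0.1196]]
('top', 'side') up [ 0.5291 -0.2031  0.048   0.     -0.4363 -1.689 ] 1.800028703521889
[[ 0.4222 -0.062 ]
 [ 0.6113  0.1359]
 [-0.3848  0.2656]
 [-0.2804 -0.688 ]
 [-0.5086  0.383 ]
 [-0.1816  0.3675]
 [ 0.6819  0.0893]
 [-1.4532 -0.8637]
 [-0.3267 -1.4386]
 [ 1.8     1.1701]]
('top', 'side') up [ 0.5312 -0.2023  0.0477  0.0368 -0.4198 -1.6939] 1.9646771156737373
('top',) low [0.5025 0.0744 0.     0.     0.     3.4702] 1.2136115083298478
('top',) up [ 0.5287 -0.2025  0.056   0.     -0.4363 -1.6916] 0.6286047333800298
('top',) up [ 0.529  -0.1984  0.0263 -0.0183 -0.3318 -1.6881] 0.1066615473284287
('side',) low [0.4999 0.072  0.     0.     0.     3.4774] 1.1995219199137352
('side',) up [ 0.5371 -0.1962  0.0369  0.     -0.4363 -1.6826] 1.9099209048512478
('side',) up [ 0.5513 -0.1831  0.0187  0.0288 -0.3977 -1.674 ] 1.8247219885581671
```

View pics/top0f.png

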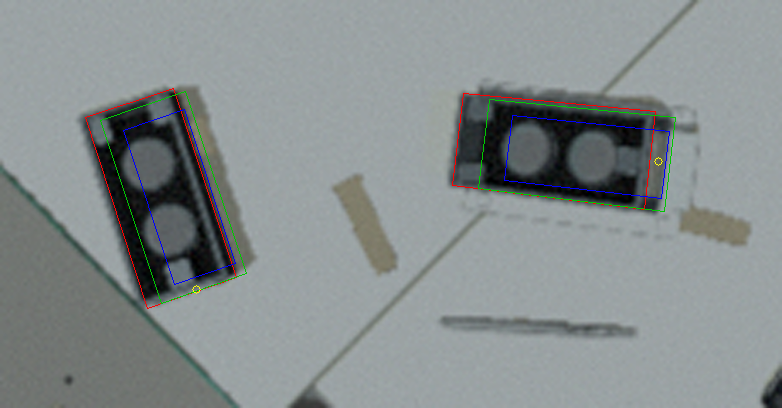

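View pics/side0f.png

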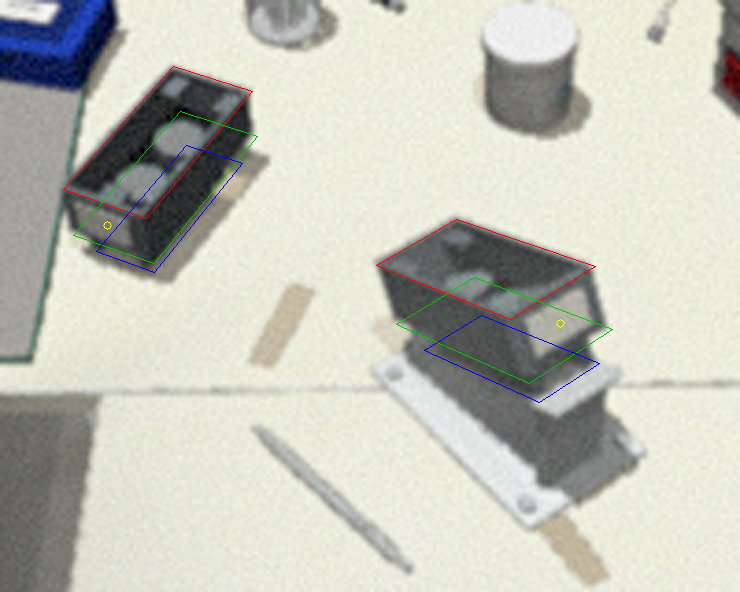

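```bash
cat > chk.py <<'E'
from fit import *
import sys
def check(P,name,tag):
    for n in("top","side"):
        W=cloud(n,np.load(f"pics/{n}{tag}.npz")['d']).reshape(-1,3); W=W[~np.isnan(W[:,0])]
        Q=(W-P[:3])@M(P)
        def rep(l,m,ax): 
            v=Q[m]; 
            if len(v)>5: print(name,n,l,len(v),"med mm",(np.median(v[:,ax])*1000).round(1))
        x,y,z=Q.T
        ins=lambda v,h:np.abs(v)<h
        for s in(1,-1):
            rep(f"wall y{s}",ins(x,.055)&(np.abs(y-s*.03)<.008)&(z>.025)&(z<.052),1)
            rep(f"end x{s}",ins(y,.024)&(np.abs(x-s*.065)<.01)&(z>.025)&(z<.052),0)
        rep("rim z",(np.abs(z-.06)<.012)&(((np.abs(np.abs(y)-.0285)<.003)&ins(x,.06))|((np.abs(np.abs(x)-.0635)<.003)&ins(y,.028))),2)
        rep("lens z",ins(y,.01)&(np.abs(np.abs(x)-.025)<.012)&(np.abs(z-.042)<.015),2)
if __name__=="__main__":
    L,U=np.load("poses.npy"); check(L,"low","0"); check(U,"up","0")
E
python3 chk.py
```

```text
low top wall y1 104 med mm 26.1
low top end x1 30 med mm 62.9
low top wall y-1 292 med mm -29.4
low top end x-1 62 med mm -60.5
low top rim z 249 med mm 57.2
low top lens z 201 med mm 41.3
low side wall y1 235 med mm 27.2
low side end x1 144 med mm 65.7
low side wall y-1 253 med mm -30.0
low side end x-1 88 med mm -62.3
low side rim z 416 med mm 55.8
low side lens z 116 med mm 41.6
up top wall y1 120 med mm 24.9
up top end x1 84 med mm 65.0
up top wall y-1 99 med mm -24.4
up top end x-1 92 med mm -62.5
up top rim z 419 med mm 62.2
up top lens z 192 med mm 44.9
up side wall y1 172 med mm 25.5
up side end x1 232 med mm 67.1
up side wall y-1 291 med mm -31.7
up side end x-1 98 med mm -60.8
up side rim z 381 med mm 57.8
up side lens z 59 med mm 44.6
```

```bash
cat > mv.py <<'E'
from fit import *
from cell import status
np.set_printoptions(precision=4,suppress=True)
T=np.array([[0,0,-1],[1,0,0],[0,-1,0.]])
def grasp(P,h,x=0): return P[:3]+M(P)@[x,0,h], M(P)@T
def delta(p,Rt,p0=None,R0=None):
    s=status.observe()
    if p0 is None: p0=s['tool_pos']; R0=R.from_euler('xyz',s['tool_rot']).as_matrix()
    return R0.T@(p-p0), R.from_matrix(R0.T@Rt).as_rotvec()
E
python3 - <<'E'
from mv import *
L,U=np.load("poses.npy"); U[:3]+=M(U)@[.001,0,.002]; print(L,U)
np.save("poses2.npy",[L,U])
for h in(.14,.043):
    p,Rt=grasp(U,h); print(h,p,*delta(p,Rt))
p0,R0=grasp(U,.14);print(R.from_matrix(R0).as_euler('xyz'))
E
```

```text
[0.5013 0.0736 0.     0.     0.     3.4735] [ 0.5291 -0.2031  0.0503  0.     -0.4363 -1.689 ]
0.14 [ 0.5361 -0.1444  0.1772] [-0.5186  0.0392 -0.5552] [-0.3597  1.3913  0.3071]
0.043 [ 0.5313 -0.1851  0.0892] [-0.559   0.1271 -0.5616] [-0.3597  1.3913  0.3071]
[-2.0071  0.     -0.1182]
```

```bash
python3 -m creep '[{"dx":-0.01,"dz":-0.01,"ry":0.03,"gripper":1},{"dx":-0.03,"dy":0.002,"dz":-0.03,"rx":-0.02,"ry":0.08,"rz":0.02},{"dx":-0.06,"dy":0.005,"dz":-0.065,"rx":-0.04,"ry":0.165,"rz":0.036},{"dx":-0.1,"dy":0.008,"dz":-0.105,"rx":-0.07,"ry":0.27,"rz":0.06},{"dx":-0.14,"dy":0.01,"dz":-0.15,"rx":-0.1,"ry":0.375,"rz":0.083},{"dx":-0.18,"dy":0.014,"dz":-0.193,"rx":-0.125,"ry":0.48,"rz":0.107},{"dx":-0.22,"dy":0.017,"dz":-0.236,"rx":-0.153,"ry":0.59,"rz":0.13},{"dx":-0.26,"dy":0.02,"dz":-0.278,"rx":-0.18,"ry":0.7,"rz":0.154},{"dx":-0.3,"dy":0.023,"dz":-0.321,"rx":-0.208,"ry":0.8,"rz":0.178},{"dx":-0.34,"dy":0.026,"dz":-0.364,"rx":-0.236,"ry":0.91,"rz":0.2},{"dx":-0.38,"dy":0.029,"dz":-0.407,"rx":-0.264,"ry":1.02,"rz":0.225},{"dx":-0.42,"dy":0.032,"dz":-0.45,"rx":-0.29,"ry":1.13,"rz":0.25},{"dx":-0.455,"dy":0.034,"dz":-0.487,"rx":-0.316,"ry":1.22,"rz":0.27},{"dx":-0.485,"dy":0.037,"dz":-0.519,"rx":-0.337,"ry":1.3,"rz":0.287},{"dx":-0.505,"dy":0.038,"dz":-0.54,"rx":-0.35,"ry":1.355,"rz":0.3},{"dx":-0.515,"dy":0.039,"dz":-0.551,"rx":-0.357,"ry":1.38,"rz":0.305},{"dx":-0.519,"dy":0.039,"dz":-0.555,"rx":-0.36,"ry":1.391,"rz":0.307},{"dx":-0.519,"dy":0.039,"dz":-0.555,"rx":-0.36,"ry":1.391,"rz":0.307}]' 12
python3 - <<'E'
from mv import *
from cell import read_camera
L,U=np.load("poses2.npy"); print(status.observe()['qpos'])
for h in(.14,.043):
    p,Rt=grasp(U,h); print(h,p,*delta(p,Rt))
im,d=read_camera("side");cv2.imwrite("pics/s1.png",im[:,:,::-1])
E
```

```text
[ 1.151   0.3426  1.5249 -0.      1.2754 -0.146 ]
0.14 [ 0.5361 -0.1444  0.1772] [-0.5186  0.0392 -0.5552] [-0.3597  1.3913  0.3071]
0.043 [ 0.5313 -0.1851  0.0892] [-0.559   0.1271 -0.5616] [-0.3597  1.3913  0.3071]invalid input at $[0]: expected keys dx, dy, dz, rx, ry, rz, gripper
```

View pics/s1.png

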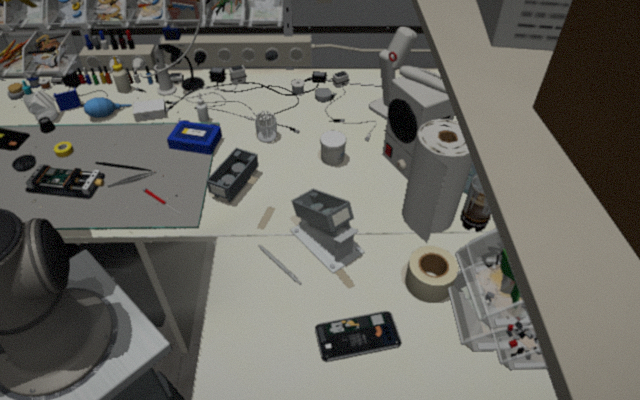

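All keys are needed in each row; nothing moved. Retyping.

```bash
python3 -m creep '[{"dx":-0.01,"dy":0,"dz":-0.01,"rx":0,"ry":0.03,"rz":0,"gripper":1},{"dx":-0.03,"dy":0.002,"dz":-0.03,"rx":-0.02,"ry":0.08,"rz":0.02,"gripper":1},{"dx":-0.06,"dy":0.005,"dz":-0.065,"rx":-0.04,"ry":0.165,"rz":0.036,"gripper":1},{"dx":-0.1,"dy":0.008,"dz":-0.105,"rx":-0.07,"ry":0.27,"rz":0.06,"gripper":1},{"dx":-0.14,"dy":0.01,"dz":-0.15,"rx":-0.1,"ry":0.375,"rz":0.083,"gripper":1},{"dx":-0.18,"dy":0.014,"dz":-0.193,"rx":-0.125,"ry":0.48,"rz":0.107,"gripper":1},{"dx":-0.22,"dy":0.017,"dz":-0.236,"rx":-0.153,"ry":0.59,"rz":0.13,"gripper":1},{"dx":-0.26,"dy":0.02,"dz":-0.278,"rx":-0.18,"ry":0.7,"rz":0.154,"gripper":1},{"dx":-0.3,"dy":0.023,"dz":-0.321,"rx":-0.208,"ry":0.8,"rz":0.178,"gripper":1},{"dx":-0.34,"dy":0.026,"dz":-0.364,"rx":-0.236,"ry":0.91,"rz":0.2,"gripper":1},{"dx":-0.38,"dy":0.029,"dz":-0.407,"rx":-0.264,"ry":1.02,"rz":0.225,"gripper":1},{"dx":-0.42,"dy":0.032,"dz":-0.45,"rx":-0.29,"ry":1.13,"rz":0.25,"gripper":1},{"dx":-0.455,"dy":0.034,"dz":-0.487,"rx":-0.316,"ry":1.22,"rz":0.27,"gripper":1},{"dx":-0.485,"dy":0.037,"dz":-0.519,"rx":-0.337,"ry":1.3,"rz":0.287,"gripper":1},{"dx":-0.505,"dy":0.038,"dz":-0.54,"rx":-0.35,"ry":1.355,"rz":0.3,"gripper":1},{"dx":-0.515,"dy":0.039,"dz":-0.551,"rx":-0.357,"ry":1.38,"rz":0.305,"gripper":1},{"dx":-0.519,"dy":0.039,"dz":-0.555,"rx":-0.36,"ry":1.391,"rz":0.307,"gripper":1},{"dx":-0.519,"dy":0.039,"dz":-0.555,"rx":-0.36,"ry":1.391,"rz":0.307,"gripper":1}]' 12
cat > look.py <<'E'
import sys
from mv import *
from cell import read_camera
def look(tag,views=("top","side")):
    for n in views:
        im,d=read_camera(n); np.savez(f"pics/{n}{tag}.npz",im=im,d=d); A=offs[n]
        c=im[170:290,170:400] if n=="top" else im[130:290,190:390]
        c=cv2.resize(c,None,fx=A[2],fy=A[2],interpolation=cv2.INTER_CUBIC); c=np.clip(c.astype(float)*1.4,0,255).astype(np.uint8)
        cv2.imwrite(f"pics/{n}{tag}z.png",c[:,:,::-1])
E
python3 - <<'E'
from look import *
look("1")
L,U=np.load("poses2.npy"); s=status.observe(); print(s['qpos'],s['tool_pos'],s['tool_rot'],s['contact_force'],s['time'])
for h in(.14,.043):
    p,Rt=grasp(U,h); print(h,p,*delta(p,Rt))
E
```

```text
time: 2.4
tool_pos: [0.5354, -0.144, 0.1774]
tool_rot: [-2.006, -0.0, -0.118]
contact_force: [0.7, 0.7, 0.3]
opening: 0.0915
[-0.15    0.4536  1.5533 -0.4764  1.1635  0.165 ] [ 0.5355 -0.1435  0.1775] [-2.0057 -0.0005 -0.1168] [0.3672 0.3264 0.7355] 2.5
0.14 [ 0.5361 -0.1444  0.1772] [ 0.0007  0.0006 -0.0006] [-0.0015  0.001   0.001 ]
0.043 [ 0.5313 -0.1851  0.0892] [ 0.0006  0.0976 -0.0007] [-0.0015  0.001   0.001 ]
```

View pics/side1z.png

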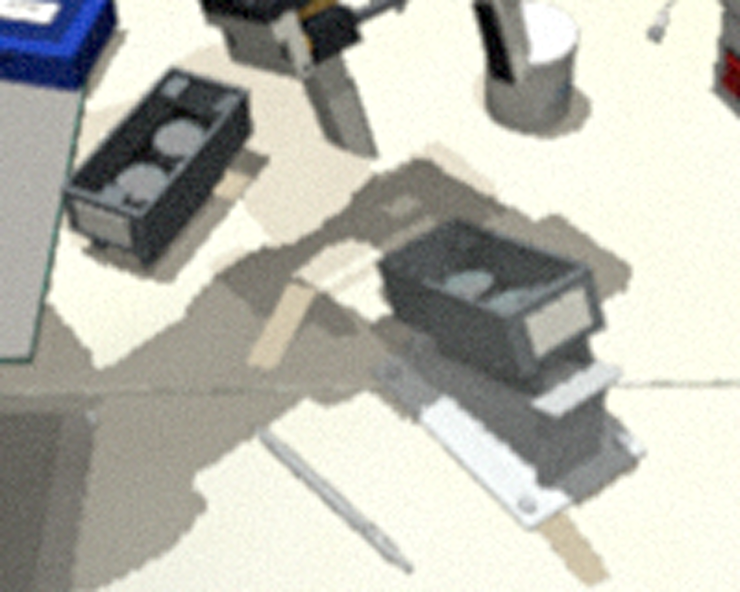

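View pics/top1z.png

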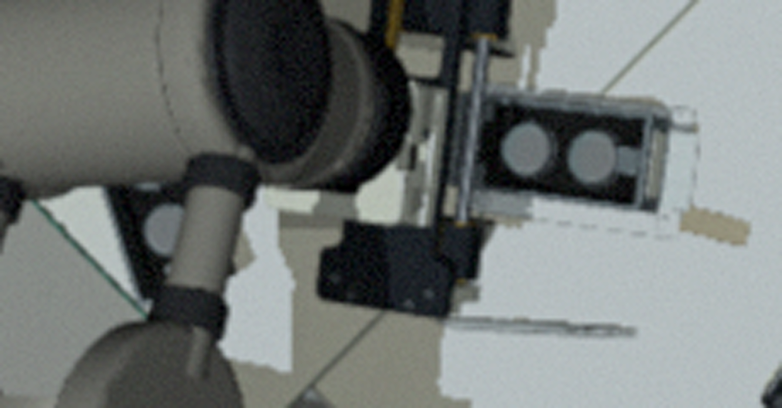

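```bash
python3 - <<'E'
from mv import *
s=status.observe();R0=R.from_euler('xyz',s['tool_rot']).as_matrix()
for n in("side","top"):
  for sx in(-1,1):
    u=proj(n,s['tool_pos']+R0@[sx*.046,.017,0])[0];A=offs[n];print(n,sx,(u-A[:2])*A[2])
E
```

```text
side -1 [380.5687 198.2588]
side 1 [512.1358 125.1351]
top -1 [498.6166 219.3787]
top 1 [517.2852  62.9246]
```

```bash
python3 - <<'E'
from mv import *
s=status.observe();R0=R.from_euler('xyz',s['tool_rot']).as_matrix()
for n in("side","top"):
    z=np.load(f"pics/{n}1.npz"); W=cloud(n,z['d']); Q=(W-s['tool_pos'])@R0
    m=(np.abs(Q[...,0])<.09)&(np.abs(Q[...,2])<.03)&(Q[...,1]<.04)&(Q[...,1]>-.12)
    q=Q[m]; print(n,len(q))
    for lo in np.arange(-.1,.04,.01):
        k=q[(q[:,1]>=lo)&(q[:,1]<lo+.01)]
        if len(k): print(lo.round(2),len(k),"x",np.unique((k[:,0]*100).round()/100),"z",k[:,2].min(),k[:,2].max())
    print([ (u,W[v,u].round(3),Q[v,u].round(3)) for u,v in ([(284,165),(288,170),(327,150),(280,155)] if n=="side" else [(306,235),(304,230)])])
E
```

```text
side 1971
-0.1 213 x [-0.09 -0.07 -0.06 -0.05 -0.04 -0.03 -0.02 -0.01  0.    0.01  0.02  0.03
  0.04  0.05  0.06  0.07  0.08] z -0.02993167069110877 0.028949067807379266
-0.09 142 x [-0.09 -0.04 -0.03 -0.02 -0.01  0.01  0.02  0.03  0.04  0.05] z -0.02987700493094803 0.02950798302777546
-0.08 64 x [-0.09 -0.07 -0.06  0.05  0.06] z -0.029361931889355278 0.028973349715740365
-0.07 116 x [-0.07 -0.06 -0.05  0.05  0.06  0.07] z -0.015953705881317642 0.009330572351687917
-0.06 129 x [-0.07 -0.06 -0.05  0.04  0.05  0.06  0.07] z -0.015665538385311154 0.008413654856921887
-0.05 129 x [-0.07 -0.06 -0.05 -0.04  0.04  0.05  0.06] z -0.015131757205861834 0.008344504148535443
-0.04 119 x [-0.06 -0.05  0.04  0.05  0.06] z -0.014833511824640806 0.00811564893997462
-0.03 116 x [-0.06 -0.05  0.04  0.05  0.06  0.07] z -0.014684552244948348 0.0073615707556471816
-0.02 62 x [-0.06 -0.05  0.04  0.05  0.06] z -0.014621692333340906 0.007258556974070798
-0.01 3 x [-0.05  0.05] z -0.010851622163991334 0.0023354837989576784
[(284, array([ 0.478, -0.135,  0.212]), array([-0.058, -0.032, -0.013])), (288, array(
[... 516 characters left out ...]
01006886877379511
-0.07 4 x [-0.05  0.05] z -0.0111006653695953 -0.004155740392241208
-0.06 11 x [-0.05 -0.04  0.05] z -0.006244544935983575 0.0002539163393363437
-0.05 2 x [0.05] z -0.010723097549644366 -0.010361909170785678
-0.04 16 x [-0.05  0.05] z -0.011292534783308066 0.008705115906988197
-0.03 28 x [-0.06 -0.05 -0.04  0.05  0.06] z -0.012267899163805412 -0.00026518604214444336
-0.02 22 x [-0.06 -0.05 -0.04  0.05  0.06] z -0.011212239871868443 -0.0011530775118932328
-0.01 3 x [-0.05 -0.04  0.05] z -0.008498684155691539 -0.0024751059807571734
[(306, array([ 0.491, -0.125,  0.278]), array([-0.046, -0.096, -0.031])), (304, array([ 0.499, -0.122,  0.269]), array([-0.038, -0.09 , -0.023]))]
```

```bash
python3 -m creep '[{"dx":0.001,"dy":0.01,"dz":0,"rx":0,"ry":0,"rz":0,"gripper":1},{"dx":0.001,"dy":0.03,"dz":0,"rx":0,"ry":0,"rz":0,"gripper":1},{"dx":0.001,"dy":0.05,"dz":0,"rx":0,"ry":0,"rz":0,"gripper":1},{"dx":0.001,"dy":0.07,"dz":0,"rx":0,"ry":0,"rz":0,"gripper":1},{"dx":0.001,"dy":0.083,"dz":0,"rx":0,"ry":0,"rz":0,"gripper":1},{"dx":0.001,"dy":0.09,"dz":0,"rx":0,"ry":0,"rz":0,"gripper":1},{"dx":0.001,"dy":0.09,"dz":0,"rx":0,"ry":0,"rz":0,"gripper":1}]' 12
cat > tips.py <<'E'
from look import *
def tips(tag):
    s=status.observe();R0=R.from_euler('xyz',s['tool_rot']).as_matrix()
    L,U=np.load("poses2.npy")
    for n in("side","top"):
        W=cloud(n,np.load(f"pics/{n}{tag}.npz")['d']); Q=(W-s['tool_pos'])@R0
        for sg in(-1,1):
            x,y,z=np.moveaxis(Q,-1,0)
            m=(x*sg>.03)&(x*sg<.075)&(np.abs(z)<.03)&(y<.025)&(y>-.065); q=Q[m]
            if len(q)<5: continue
            print(n,sg,len(q),"y pct",np.percentile(q[:,1],[50,95,99]),"z 2/98",np.percentile(q[:,2],[2,98]),"x 2/98",np.percentile(q[:,0],[2,98]))
E
python3 - <<'E'
from tips import *
look("2"); tips("2"); s=status.observe(); print(s['contact_force'],s['time'])
L,U=np.load("poses2.npy")
print("TCP in tray frame",(s['tool_pos']-U[:3])@M(U))
E
```

```text
time: 3.38
tool_pos: [0.5324, -0.182, 0.0955]
tool_rot: [-2.006, -0.0, -0.118]
contact_force: [1.6, -0.4, -0.6]
opening: 0.0919
side -1 441 y pct [-0.0237  0.0213  0.0242] z 2/98 [-0.0269  0.0235] x 2/98 [-0.0649 -0.0314]
side 1 288 y pct [-0.0402 -0.0143 -0.0101] z 2/98 [-0.0146  0.0078] x 2/98 [0.0449 0.0643]
top -1 28 y pct [-0.0132 -0.009  -0.0087] z 2/98 [-0.0259 -0.0017] x 2/98 [-0.0532 -0.0301]
top 1 32 y pct [-0.0282 -0.0097 -0.0089] z 2/98 [-0.0105  0.0056] x 2/98 [0.047  0.0562]
[-0.1071 -0.7295 -0.1422] 3.475
TCP in tray frame [-0.0001  0.0012  0.0507]
```

View pics/side2z.png

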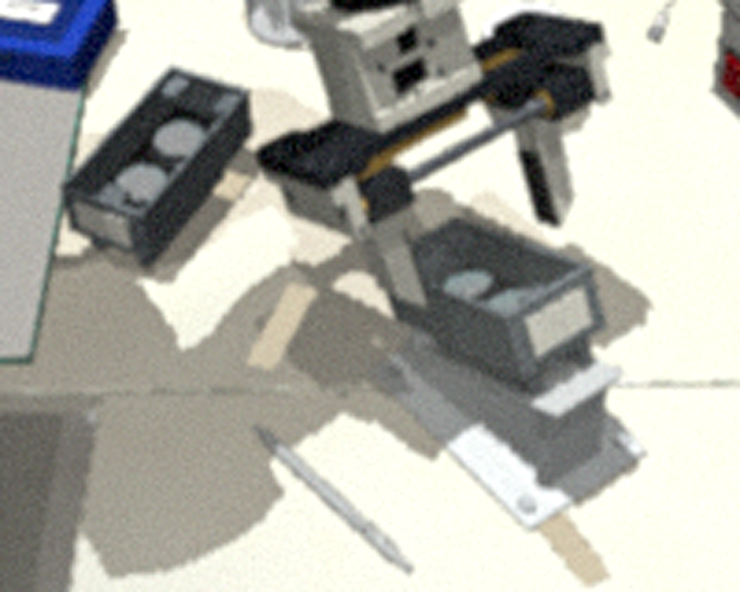

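View pics/top2z.png

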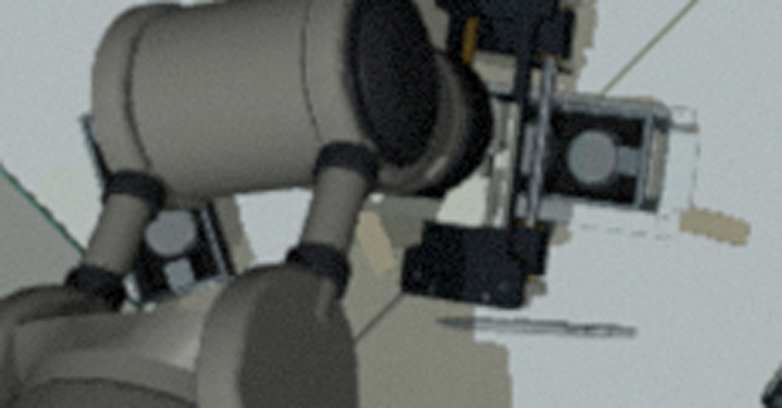

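```bash
python3 -m creep '[{"dx":0,"dy":0.008,"dz":0.002,"rx":0,"ry":0,"rz":0,"gripper":1},{"dx":0,"dy":0.02,"dz":0.003,"rx":0,"ry":0,"rz":0,"gripper":1},{"dx":0,"dy":0.03,"dz":0.003,"rx":0,"ry":0,"rz":0,"gripper":1},{"dx":0,"dy":0.036,"dz":0.003,"rx":0,"ry":0,"rz":0,"gripper":1},{"dx":0,"dy":0.036,"dz":0.003,"rx":0,"ry":0,"rz":0,"gripper":1}]' 10
python3 - <<'E'
from tips import *
look("3",("side",)); s=status.observe(); print(s['contact_force'],s['time'],s['opening'])
E
```

```text
time: 4.1
tool_pos: [0.5307, -0.1946, 0.0611]
tool_rot: [-2.006, 0.001, -0.118]
contact_force: [-0.2, 0.2, -0.0]
opening: 0.0919
[ 1.2442 -0.0341  0.7401] 4.15 0.09210135295667896
```

View pics/side3z.png

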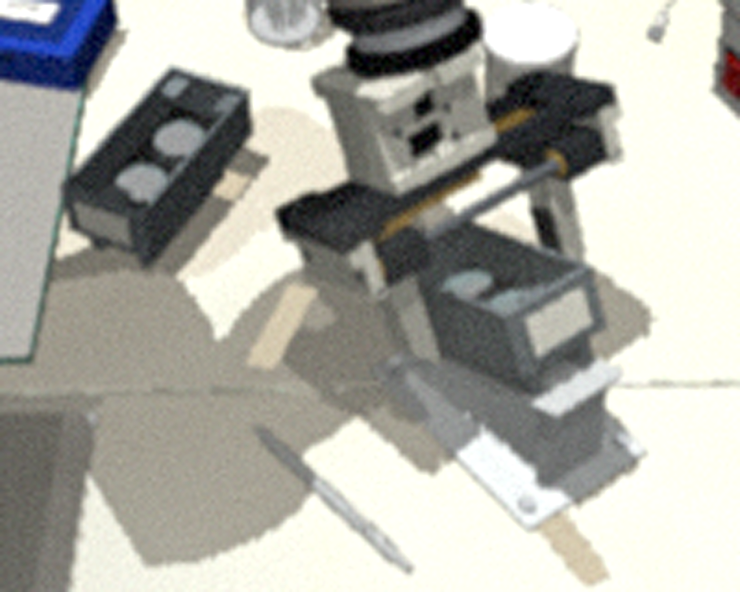

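```bash
python3 - <<'E'
from tips import *
L,U=np.load("poses2.npy")
W=cloud("side",np.load("pics/side3.npz")['d']); Q=(W-U[:3])@M(U); x,y,z=np.moveaxis(Q,-1,0)
for lo in np.arange(.01,.1,.01):
    for sg in(-1,1):
        m=(sg*y>.036)&(sg*y<.075)&(np.abs(x)<.03)&(z>lo)&(z<lo+.01)
        if m.sum(): print(lo.round(3),sg,m.sum(),"x",np.percentile(x[m],[5,50,95]).round(4),"y",np.percentile(y[m],[5,50,95]).round(4))
E
```

```text
0.02 -1 9 x [0.0063 0.0082 0.0105] y [-0.053  -0.0482 -0.0454]
0.03 -1 34 x [-0.005   0.0088  0.0111] y [-0.0622 -0.0544 -0.0464]
0.03 1 9 x [0.0063 0.009  0.0106] y [0.0535 0.0583 0.0601]
0.04 -1 50 x [-0.0104  0.0083  0.01  ] y [-0.0629 -0.0576 -0.0465]
0.04 1 41 x [-0.0064  0.0084  0.0112] y [0.0461 0.0523 0.062 ]
0.05 -1 56 x [-0.0109  0.0084  0.0113] y [-0.0635 -0.0601 -0.0469]
0.05 1 56 x [-0.0074  0.0082  0.011 ] y [0.0456 0.0493 0.0623]
0.06 -1 55 x [-0.0051  0.0079  0.0103] y [-0.0643 -0.0587 -0.0469]
0.06 1 57 x [-0.0096  0.0076  0.01  ] y [0.0462 0.0495 0.0636]
0.07 -1 34 x [0.0062 0.0094 0.0109] y [-0.0642 -0.0564 -0.0487]
0.07 1 51 x [-0.01    0.008   0.0114] y [0.0484 0.0508 0.0633]
0.08 -1 2 x [0.0103 0.0105 0.0108] y [-0.0642 -0.0606 -0.0571]
0.08 1 29 x [-0.003   0.0081  0.0135] y [0.0481 0.05   0.0588]
0.09 -1 1 x [0.0288 0.0288 0.0288] y [-0.0742 -0.0742 -0.0742]
0.09 1 34 x [-0.0246 -0.0069  0.0271] y [0.0471 0.0492 0.0503]
```

```bash
python3 -m creep '[{"dx":0,"dy":0,"dz":0,"rx":0,"ry":0,"rz":0,"gripper":0.85},{"dx":0,"dy":0,"dz":0,"rx":0,"ry":0,"rz":0,"gripper":0.75},{"dx":0,"dy":0,"dz":0,"rx":0,"ry":0,"rz":0,"gripper":0.7},{"dx":0,"dy":0,"dz":0,"rx":0,"ry":0,"rz":0,"gripper":0.67},{"dx":0,"dy":0,"dz":0,"rx":0,"ry":0,"rz":0,"gripper":0.64},{"dx":0,"dy":0,"dz":0,"rx":0,"ry":0,"rz":0,"gripper":0.6},{"dx":0,"dy":0,"dz":0,"rx":0,"ry":0,"rz":0,"gripper":0.55},{"dx":0,"dy":0,"dz":0,"rx":0,"ry":0,"rz":0,"gripper":0.55}]' 12
```

```text
time: 5.15
tool_pos: [0.5305, -0.1945, 0.0618]
tool_rot: [-2.006, 0.0, -0.118]
contact_force: [-4.9, 0.8, 4.5]
opening: 0.0604
```

```bash
python3 -m creep '[{"dx":0,"dy":-0.002,"dz":0,"rx":0,"ry":0,"rz":0,"gripper":0.55},{"dx":0,"dy":-0.005,"dz":0,"rx":0,"ry":0,"rz":0,"gripper":0.55},{"dx":0,"dy":-0.01,"dz":0,"rx":0,"ry":0,"rz":0,"gripper":0.55},{"dx":0,"dy":-0.018,"dz":0,"rx":0,"ry":0,"rz":0,"gripper":0.55},{"dx":0,"dy":-0.03,"dz":0,"rx":0,"ry":0,"rz":0,"gripper":0.55},{"dx":0,"dy":-0.045,"dz":0,"rx":0,"ry":0,"rz":0,"gripper":0.55},{"dx":0,"dy":-0.06,"dz":0,"rx":0,"ry":0,"rz":0,"gripper":0.55},{"dx":0,"dy":-0.072,"dz":0,"rx":0,"ry":0,"rz":0,"gripper":0.55},{"dx":0,"dy":-0.08,"dz":0,"rx":0,"ry":0,"rz":0,"gripper":0.55},{"dx":0,"dy":-0.08,"dz":0,"rx":0,"ry":0,"rz":0,"gripper":0.55}]' 12
python3 - <<'E'
from tips import *
look("4",("side",)); s=status.observe(); print(s['contact_force'],s['torque'],s['time'],s['opening'])
E
```

```text
time: 6.4
tool_pos: [0.5353, -0.1607, 0.1349]
tool_rot: [-2.006, -0.002, -0.117]
contact_force: [0.1, 0.4, -1.6]
opening: 0.06
[-0.7807  0.1495 -1.0399] [ 0.2927  0.0333 -0.0398] 6.45 0.06001937088275169
```

View pics/side4z.png

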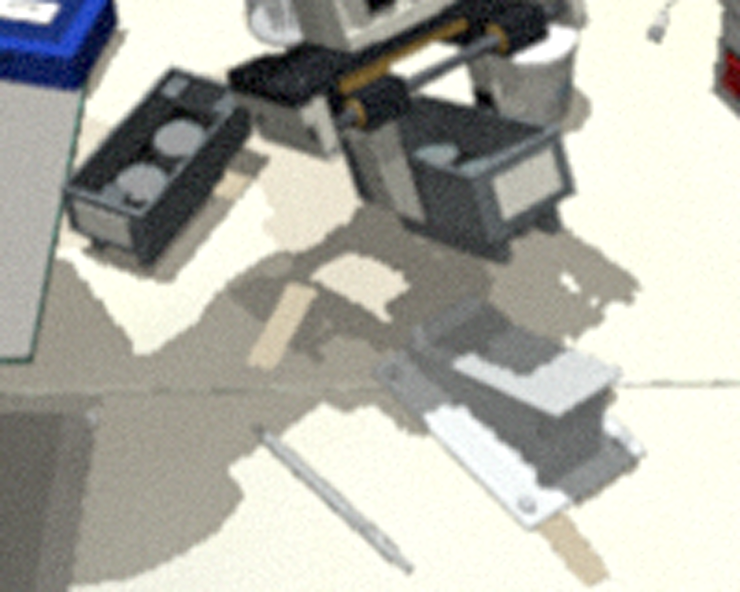

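```bash
cat > plan.py <<'E'
from mv import *
L,U=np.load("poses2.npy")
pg=np.array([.5305,-.1945,.0618]); Rg=R.from_euler('xyz',[-2.006,0,-.118]).as_matrix()
rel=(pg-U[:3])@M(U); Rrel=M(U).T@Rg
rel[1]=0
def target(z,dx=0,dy=0,L=L):
    V=np.array([L[0]+dx,L[1]+dy,z,0,0,L[5]-np.pi]); return V[:3]+M(V)@rel, M(V)@T
E
python3 - <<'E'
from plan import *
print("tcp in tray",rel,"Rrel vs T",R.from_matrix(T.T@Rrel).as_rotvec())
p,Rt=target(.125); print(p,*delta(p,Rt), R.from_matrix(Rt).as_euler('xyz'))
E
```

```text
tcp in tray [-0.0031  0.      0.0141] Rrel vs T [ 0.0011 -0.0001 -0.0001]
[0.4984 0.0726 0.1391] [-0.0637 -0.1003  0.2044] [ 0.2758 -1.9836 -0.438 ] [-1.5708  0.      1.9027]
```

```bash
python3 -m creep '[{"dx":-0.001,"dy":-0.004,"dz":0.002,"rx":0.006,"ry":-0.04,"rz":-0.009,"gripper":0.55},{"dx":-0.004,"dy":-0.01,"dz":0.01,"rx":0.017,"ry":-0.12,"rz":-0.026,"gripper":0.55},{"dx":-0.008,"dy":-0.02,"dz":0.022,"rx":0.033,"ry":-0.24,"rz":-0.053,"gripper":0.55},{"dx":-0.013,"dy":-0.03,"dz":0.038,"rx":0.055,"ry":-0.4,"rz":-0.088,"gripper":0.55},{"dx":-0.018,"dy":-0.038,"dz":0.055,"rx":0.077,"ry":-0.555,"rz":-0.123,"gripper":0.55},{"dx":-0.023,"dy":-0.046,"dz":0.073,"rx":0.1,"ry":-0.714,"rz":-0.158,"gripper":0.55},{"dx":-0.028,"dy":-0.054,"dz":0.09,"rx":0.121,"ry":-0.873,"rz":-0.193,"gripper":0.55},{"dx":-0.033,"dy":-0.062,"dz":0.106,"rx":0.143,"ry":-1.03,"rz":-0.228,"gripper":0.55},{"dx":-0.038,"dy":-0.07,"dz":0.123,"rx":0.165,"ry":-1.19,"rz":-0.263,"gripper":0.55},{"dx":-0.043,"dy":-0.076,"dz":0.139,"rx":0.188,"ry":-1.35,"rz":-0.298,"gripper":0.55},{"dx":-0.048,"dy":-0.082,"dz":0.155,"rx":0.21,"ry":-1.51,"rz":-0.333,"gripper":0.55},{"dx":-0.053,"dy":-0.088,"dz":0.172,"rx":0.232,"ry":-1.666,"rz":-0.368,"gripper":0.55},{"dx":-0.057,"dy":-0.093,"dz":0.184,"rx":0.248,"ry":-1.785,"rz":-0.394,"gripper":0.55},{"dx":-0.061,"dy":-0.097,"dz":0.194,"rx":0.262,"ry":-1.884,"rz":-0.416,"gripper":0.55},{"dx":-0.063,"dy":-0.099,"dz":0.2,"rx":0.27,"ry":-1.944,"rz":-0.43,"gripper":0.55},{"dx":-0.064,"dy":-0.1,"dz":0.204,"rx":0.276,"ry":-1.984,"rz":-0.438,"gripper":0.55},{"dx":-0.064,"dy":-0.1,"dz":0.204,"rx":0.276,"ry":-1.984,"rz":-0.438,"gripper":0.55}]' 12
python3 - <<'E'
from tips import *
from plan import *
look("5"); s=status.observe(); print(s['contact_force'],s['torque'],s['time'],s['opening'],s['qpos'],s['tool_rot'])
p,Rt=target(.125);print(delta(p,Rt))
E
```

```text
time: 8.57
tool_pos: [0.4978, 0.0719, 0.1384]
tool_rot: [-1.569, -0.0, 1.903]
contact_force: [-0.4, -0.1, -1.9]
opening: 0.0601
[ 0.1545  0.2559 -1.5126] [ 0.0345  0.026  -0.0136] 8.675 0.059982824945047974 [-0.0089  0.382   1.6975 -0.0004  1.063  -1.9107] [-1.5699  0.      1.902 ]
(array([ 0.0006, -0.0005, -0.0007]), array([-0.0009, -0.0007, -0.    ]))
```

View pics/side5z.png

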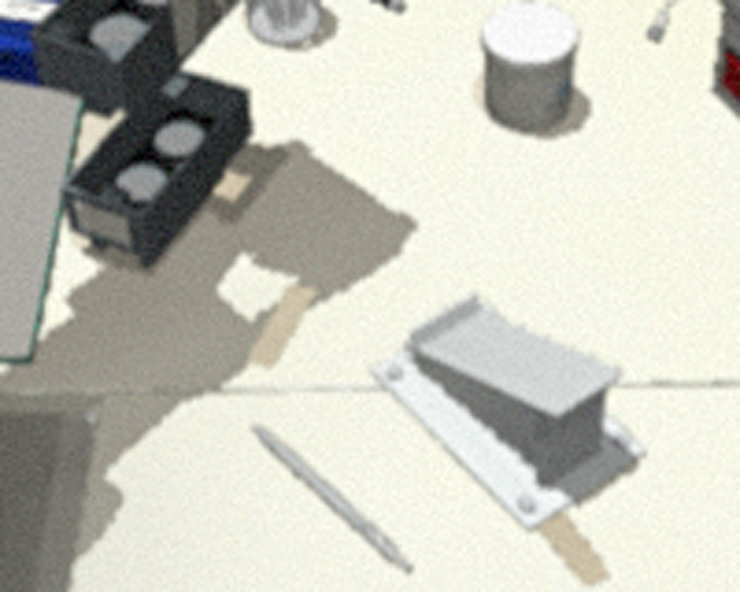

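View pics/top5z.png

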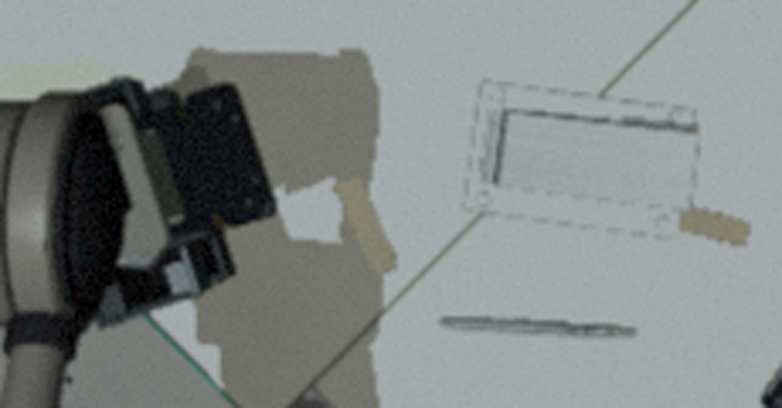

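```bash
cat > ov.py <<'E'
from plan import *
def overlay(tag,Ps,boxes=None,out="o",s=3.2,lo=(0.5,0.07,.09),size=(240,180)):
    for n in("side","top"):
        im=np.load(f"pics/{n}{tag}.npz")['im']; c0=proj(n,np.array(lo))[0]
        x0=int(max(0,c0[0]-size[0]/2)); y0=int(max(0,c0[1]-size[1]/2)); A=np.array([x0,y0])
        c=im[y0:y0+size[1],x0:x0+size[0]]; c=cv2.resize(c,None,fx=s,fy=s,interpolation=cv2.INTER_CUBIC); c=np.clip(c[:,:,::-1]*1.6,0,255).astype(np.uint8).copy()
        for P in Ps:
            for z,(hx,hy) in ((.06,(a,b)),(.02,(a,b)),(0,(.056,.022))):
                X=np.array([[hx,hy,z],[hx,-hy,z],[-hx,-hy,z],[-hx,hy,z]])@M(P).T+P[:3]
                u=(proj(n,X)-A+.5)*s-.5
                cv2.polylines(c,[u.round().astype(int)],True,(0,0,255) if z==.06 else (0,200,0) if z else (255,0,0),1)
        cv2.imwrite(f"pics/{n}{tag}{out}.png",c); print(n,A,c.shape)
E
python3 - <<'E'
from ov import *
s=status.observe(); R0=R.from_euler('xyz',s['tool_rot']).as_matrix()
Rt=R0@T.T; p=s['tool_pos']-Rt@rel
P=np.r_[p,R.from_matrix(Rt).as_euler('xyz')]; print(P); np.save("pred5.npy",P)
overlay("5",[P,L])
E
```

```text
[ 0.5008  0.0728  0.1245 -0.      0.0009  0.3312]
side [111  68] (576, 768, 3)
top [ 95 138] (576, 768, 3)
```

View pics/side5o.png

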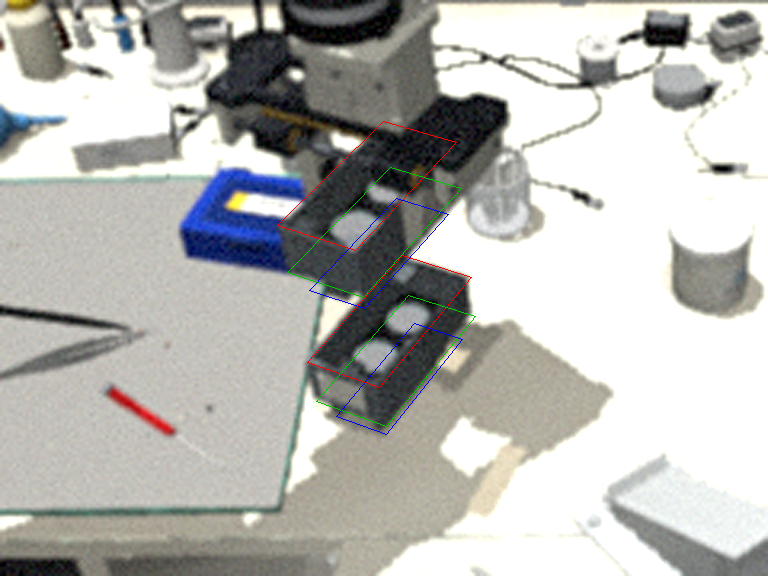

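View pics/top5o.png

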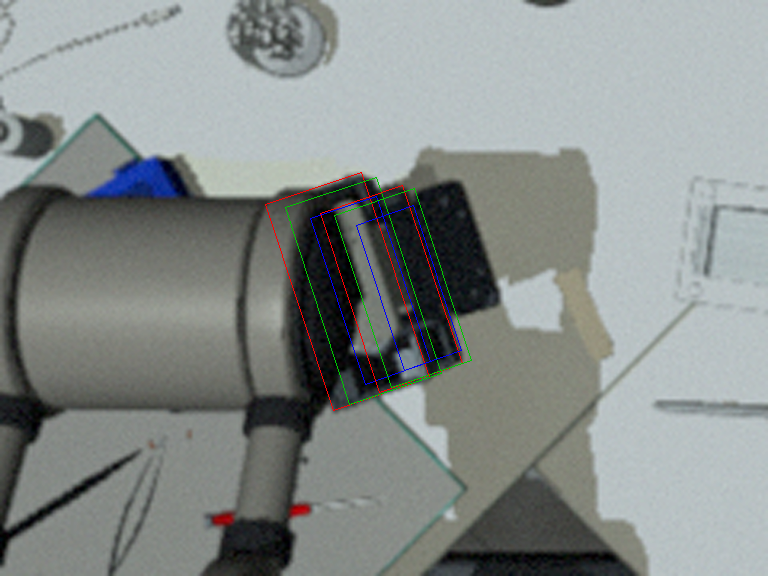

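```bash
python3 - <<'E'
from ov import *
P=np.load("pred5.npy")
def planefit(q,ax):
    o=[i for i in range(3) if i!=ax]; 
    for _ in range(3):
        A=np.c_[q[:,o],np.ones(len(q))]; c=np.linalg.lstsq(A,q[:,ax],rcond=None)[0]; r=q[:,ax]-A@c; q=q[np.abs(r)<max(2.5*r.std(),.0008)]
    return c,len(q),r.std()
def doit(P,name,ex,sy):
    W=cloud("side",np.load("pics/side5.npz")['d']).reshape(-1,3); W=W[~np.isnan(W[:,0])]; Q=(W-P[:3])@M(P); x,y,z=Q.T
    m=(np.abs(y)<.024)&(np.abs(x-ex*.065)<.01)&(z>.026)&(z<.054); c,n,s=planefit(Q[m],0); print(name,"end: x at(y0,z.04)",(c[2]+c[1]*.04)*1e3,"slope y,z",c[:2],n,s)
    m=(np.abs(x)<.055)&(np.abs(y-sy*.03)<.008)&(z>.026)&(z<.054)
    if name=="up": m&=(x<-.018)
    c,n,s=planefit(Q[m],1); print(name,"wall y at z.04",(c[2]+c[1]*.04)*1e3,"slope x,z",c[:2],n,s)
    m=(np.abs(y)<.02)&(np.abs(np.abs(x)-.025)<.02)&(np.abs(z-.042)<.006); print("lens z",np.median(z[m])*1e3,m.sum())
    m=(np.abs(np.abs(y)-.0285)<.002)&(np.abs(x)<.06)&(np.abs(z-.06)<.01); h,e=np.histogram(z[m],bins=20); print("rim z",np.median(z[m][z[m]>.055])*1e3,m.sum())
doit(P,"up",-1,-1); doit(L,"low",1,1)
E
```

```text
up end: x at(y0,z.04) -67.14698668235505 slope y,z [-0.0086 -0.0175] 174 0.0011358731605586856
up wall y at z.04 -30.49915979442289 slope x,z [0.0208 0.0112] 110 0.0008680462868924305
lens z 42.12983461374933 149
rim z 60.17312557538045 122
low end: x at(y0,z.04) 65.98698922782687 slope y,z [ 0.0014 -0.0197] 154 0.001434224342813336
low wall y at z.04 27.22873179937082 slope x,z [-0.011  -0.0096] 239 0.0008901483698059447
lens z 40.81210949195502 209
rim z 58.957192066308394 152
```

```bash
python3 -m creep '[{"dx":0.001,"dy":0.003,"dz":0,"rx":0,"ry":0.005,"rz":0,"gripper":0.55},{"dx":0.002,"dy":0.01,"dz":-0.001,"rx":0,"ry":0.01,"rz":0,"gripper":0.55},{"dx":0.003,"dy":0.02,"dz":-0.001,"rx":0,"ry":0.015,"rz":0,"gripper":0.55},{"dx":0.004,"dy":0.03,"dz":-0.001,"rx":0,"ry":0.02,"rz":0,"gripper":0.55},{"dx":0.004,"dy":0.039,"dz":-0.001,"rx":0,"ry":0.02,"rz":0,"gripper":0.55},{"dx":0.004,"dy":0.046,"dz":-0.001,"rx":0,"ry":0.02,"rz":0,"gripper":0.55},{"dx":0.004,"dy":0.05,"dz":-0.001,"rx":0,"ry":0.02,"rz":0,"gripper":0.55},{"dx":0.004,"dy":0.05,"dz":-0.001,"rx":0,"ry":0.02,"rz":0,"gripper":0.55},{"dx":0.004,"dy":0.05,"dz":-0.001,"rx":0,"ry":0.02,"rz":0,"gripper":0.55}]' 12
cat > rel.py <<'E'
from ov import *
def planefit(q,ax):
    o=[i for i in range(3) if i!=ax]; 
    for _ in range(3):
        A=np.c_[q[:,o],np.ones(len(q))]; c=np.linalg.lstsq(A,q[:,ax],rcond=None)[0]; r=q[:,ax]-A@c; q=q[np.abs(r)<max(2.5*r.std(),.0008)]
    return c,len(q),r.std()
def doit(tag,P,name,ex,sy,lim=.018):
    W=cloud("side",np.load(f"pics/side{tag}.npz")['d']).reshape(-1,3); W=W[~np.isnan(W[:,0])]; Q=(W-P[:3])@M(P); x,y,z=Q.T
    m=(np.abs(y)<.024)&(np.abs(x-ex*.065)<.01)&(z>.026)&(z<.054); c,n,s=planefit(Q[m],0); print(name,"end: x at(y0,z.04)",(c[2]+c[1]*.04)*1e3,"slope y,z",c[:2],n,s)
    m=(np.abs(x)<.055)&(np.abs(y-sy*.03)<.008)&(z>.026)&(z<.054)
    if name=="up": m&=(x<-lim)
    c,n,s=planefit(Q[m],1); print(name,"wall y at z.04",(c[2]+c[1]*.04)*1e3,"slope x,z",c[:2],n,s)
    m=(np.abs(y)<.02)&(np.abs(np.abs(x)-.025)<.02)&(np.abs(z-.042)<.006); print("lens z",np.median(z[m])*1e3,m.sum())
    m=(np.abs(np.abs(y)-.0285)<.002)&(np.abs(x)<.06)&(z>.055)&(z<.066); print("rim z",np.median(z[m])*1e3,m.sum())
def pred():
    s=status.observe(); R0=R.from_euler('xyz',s['tool_rot']).as_matrix()
    Rt=R0@T.T; p=s['tool_pos']-Rt@rel
    return np.r_[p,R.from_matrix(Rt).as_euler('xyz')]
E
cat > go.py <<'E'
import sys
from rel import *
from look import look
tag=sys.argv[1]
look(tag); P=pred(); s=status.observe(); print(P,s['contact_force'],s['time'],s['opening'])
doit(tag,P,"up",-1,-1); doit(tag,L,"low",1,1); overlay(tag,[P,L])
E
python3 go.py 6
```

```text
time: 9.8
tool_pos: [0.498, 0.0763, 0.0893]
tool_rot: [-1.571, 0.0, 1.883]
contact_force: [-0.4, 0.3, -1.6]
opening: 0.0596
[ 0.5009  0.0772  0.0752 -0.0001 -0.0005  0.3122] [-0.0702  0.1456 -0.7   ] 9.9 0.05996262254646406
up end: x at(y0,z.04) -67.1755045901093 slope y,z [-0.0107 -0.0046] 156 0.0010745240141408648
up wall y at z.04 -31.481759627100473 slope x,z [-0.0009 -0.0087] 102 0.0008297711645262231
lens z 42.096575269469064 134
rim z 60.47998313401422 65
low end: x at(y0,z.04) 65.8235486442148 slope y,z [ 0.003 -0.047] 151 0.0012513262881514572
low wall y at z.04 27.25739642562712 slope x,z [-0.0072 -0.0063] 245 0.0008162270233204223
lens z 41.058057067261174 165
rim z 59.28905829673514 61
side [111  68] (576, 768, 3)
top [ 95 138] (576, 768, 3)
```

View pics/side6o.png

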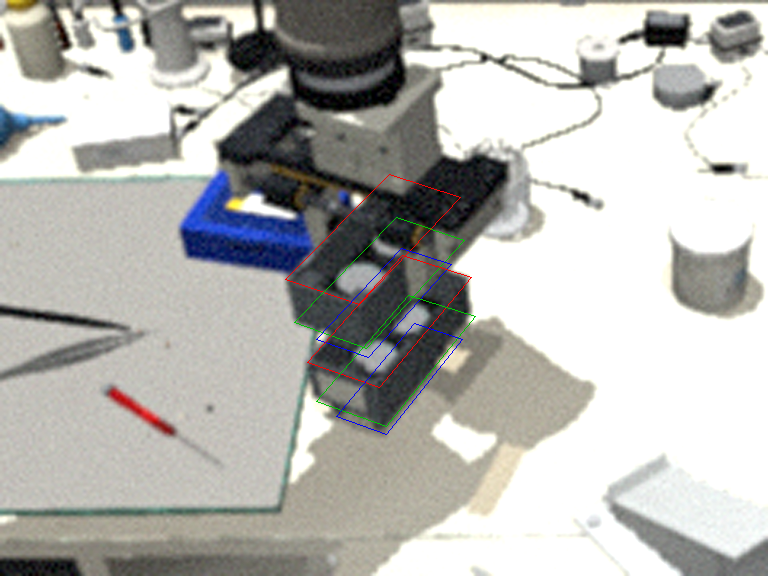

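```bash
python3 -m creep '[{"dx":-0.0005,"dy":0.003,"dz":0,"rx":0,"ry":0,"rz":0,"gripper":0.55},{"dx":-0.0005,"dy":0.007,"dz":0,"rx":0,"ry":0,"rz":0,"gripper":0.55},{"dx":-0.0005,"dy":0.011,"dz":0,"rx":0,"ry":0,"rz":0,"gripper":0.55},{"dx":-0.0005,"dy":0.014,"dz":0,"rx":0,"ry":0,"rz":0,"gripper":0.55},{"dx":-0.0005,"dy":0.016,"dz":0,"rx":0,"ry":0,"rz":0,"gripper":0.55},{"dx":-0.0005,"dy":0.017,"dz":0,"rx":0,"ry":0,"rz":0,"gripper":0.55},{"dx":-0.0005,"dy":0.0175,"dz":0,"rx":0,"ry":0,"rz":0,"gripper":0.55},{"dx":-0.0005,"dy":0.018,"dz":0,"rx":0,"ry":0,"rz":0,"gripper":0.55}]' 12; python3 go.py 7
```

```text
time: 10.9
tool_pos: [0.498, 0.0758, 0.0711]
tool_rot: [-1.571, -0.0, 1.883]
contact_force: [-0.2, -0.5, -1.4]
opening: 0.0599
[0.5009 0.0767 0.0569 0.0001 0.0001 0.3122] [-0.9238 -0.5061 -1.932 ] 11.0 0.05968890287677631
up end: x at(y0,z.04) -67.3026889573974 slope y,z [-0.0134 -0.007 ] 146 0.0011555186607166358
up wall y at z.04 -31.2601768087124 slope x,z [0.0076 0.03  ] 106 0.000923983929568142
lens z 41.820102402075946 136
rim z 60.47040564241154 57
low end: x at(y0,z.04) 65.74566869866837 slope y,z [-0.0072 -0.0306] 155 0.0014967500465927056
low wall y at z.04 27.24540346293258 slope x,z [-0.0073  0.0102] 234 0.0008546232207947936
lens z 40.07956072173202 43
rim z 58.6678856651881 57
side [111  68] (576, 768, 3)
top [ 95 138] (576, 768, 3)
```

View pics/side7o.png

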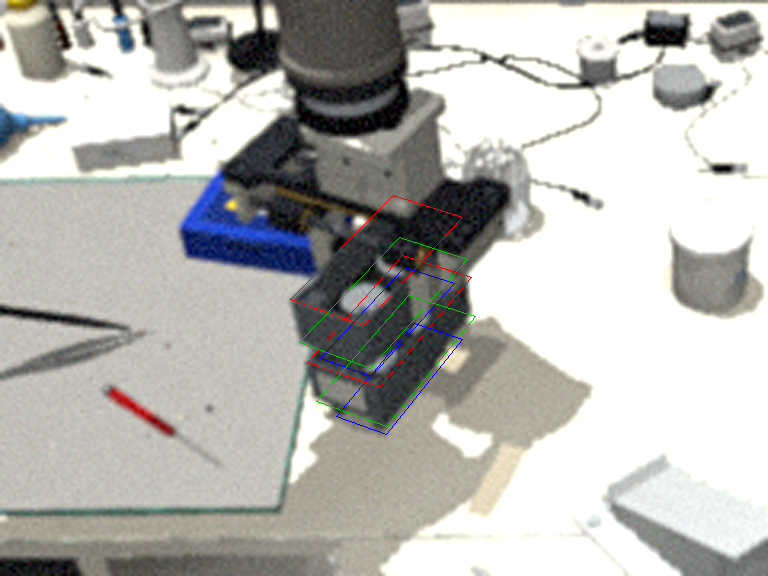

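```bash
python3 -m creep '[{"dx":-0.0005,"dy":0.0005,"dz":0,"rx":0,"ry":0,"rz":0,"gripper":0.55},{"dx":-0.0005,"dy":0.001,"dz":0,"rx":0,"ry":0,"rz":0,"gripper":0.55},{"dx":-0.0005,"dy":0.0015,"dz":0,"rx":0,"ry":0,"rz":0,"gripper":0.55},{"dx":-0.0005,"dy":0.002,"dz":0,"rx":0,"ry":0,"rz":0,"gripper":0.55}]' 12
```

```text
time: 11.5
tool_pos: [0.4981, 0.0753, 0.0689]
tool_rot: [-1.571, -0.0, 1.883]
contact_force: [0.2, -0.5, -1.0]
opening: 0.0598
```

```bash
python3 -m creep '[{"dx":0,"dy":0.0005,"dz":0,"rx":0,"ry":0,"rz":0,"gripper":0.55},{"dx":0,"dy":0.001,"dz":0,"rx":0,"ry":0,"rz":0,"gripper":0.55}]' 12
```

```text
time: 11.75
tool_pos: [0.4981, 0.0753, 0.0679]
tool_rot: [-1.571, -0.0, 1.883]
contact_force: [-0.1, 1.1, -2.2]
opening: 0.0603
```

```bash
python3 -m creep '[{"dx":0,"dy":0.0005,"dz":0,"rx":0,"ry":0,"rz":0,"gripper":0.55},{"dx":0,"dy":0.0005,"dz":0,"rx":0,"ry":0,"rz":0,"gripper":0.55}]' 12
```

```text
time: 12.0
tool_pos: [0.4981, 0.0753, 0.0675]
tool_rot: [-1.571, -0.0, 1.883]
contact_force: [-0.2, 0.9, -0.1]
opening: 0.0597
```

```bash
python3 -m creep '[{"dx":0,"dy":0.0005,"dz":0,"rx":0,"ry":0,"rz":0,"gripper":0.55},{"dx":0,"dy":0.0005,"dz":0,"rx":0,"ry":0,"rz":0,"gripper":0.55}]' 12
```

```text
time: 12.25
tool_pos: [0.4982, 0.0753, 0.0671]
tool_rot: [-1.571, -0.0, 1.883]
contact_force: [0.6, 0.4, -1.9]
opening: 0.0597
```

```bash
python3 -m creep '[{"dx":0,"dy":0.0005,"dz":0,"rx":0,"ry":0,"rz":0,"gripper":0.55},{"dx":0,"dy":0.0005,"dz":0,"rx":0,"ry":0,"rz":0,"gripper":0.55}]' 12
```

```text
time: 12.5
tool_pos: [0.4983, 0.0753, 0.0668]
tool_rot: [-1.571, 0.0, 1.883]
contact_force: [-0.5, -0.7, 3.0]
opening: 0.0606
```

```bash
python3 -m creep '[{"dx":0,"dy":0.0003,"dz":0,"rx":0,"ry":0,"rz":0,"gripper":0.55},{"dx":0,"dy":0.0003,"dz":0,"rx":0,"ry":0,"rz":0,"gripper":0.55}]' 12; python3 go.py 8
```

```text
time: 12.75
tool_pos: [0.4983, 0.0753, 0.0668]
tool_rot: [-1.571, 0.0, 1.883]
contact_force: [-0.7, 0.0, 7.1]
opening: 0.0601
[ 0.5013  0.0763  0.0527 -0.0002 -0.0007  0.3123] [-0.8399  0.2196  5.8785] 12.85 0.06027096864343851
up end: x at(y0,z.04) -67.40481422483242 slope y,z [-0.0121  0.0189] 150 0.0009747133211956472
up wall y at z.04 -30.774977542162617 slope x,z [ 0.0188 -0.0057] 100 0.0009468390189549535
lens z 42.1898079194822 129
rim z 60.852482191712475 54
low end: x at(y0,z.04) 65.72829645325784 slope y,z [-0.0077 -0.0244] 155 0.0012903271409838368
low wall y at z.04 27.225967865212333 slope x,z [-0.011  -0.0068] 232 0.0009462674979847244
lens z 39.18441043308996 16
rim z 58.35247378228225 58
side [111  68] (576, 768, 3)
top [ 95 138] (576, 768, 3)
```

View pics/side8o.png

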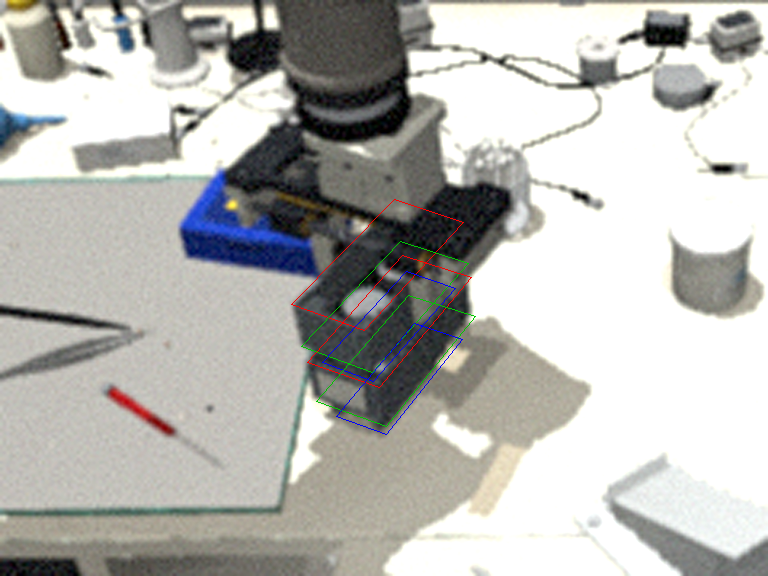

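```bash
python3 -m creep '[{"dx":0,"dy":-0.0003,"dz":0,"rx":0,"ry":0,"rz":0,"gripper":0.55},{"dx":0,"dy":-0.0003,"dz":0,"rx":0,"ry":0,"rz":0,"gripper":0.62},{"dx":0,"dy":-0.0003,"dz":0,"rx":0,"ry":0,"rz":0,"gripper":0.64},{"dx":0,"dy":-0.0003,"dz":0,"rx":0,"ry":0,"rz":0,"gripper":0.66},{"dx":0,"dy":-0.0003,"dz":0,"rx":0,"ry":0,"rz":0,"gripper":0.7},{"dx":0,"dy":-0.0003,"dz":0,"rx":0,"ry":0,"rz":0,"gripper":0.75},{"dx":0,"dy":-0.0003,"dz":0,"rx":0,"ry":0,"rz":0,"gripper":0.85},{"dx":0,"dy":-0.0003,"dz":0,"rx":0,"ry":0,"rz":0,"gripper":0.85},{"dx":0,"dy":-0.0003,"dz":0,"rx":0,"ry":0,"rz":0,"gripper":0.85}]' 12; python3 go.py 9
```

```text
time: 13.98
tool_pos: [0.4981, 0.0753, 0.0665]
tool_rot: [-1.571, -0.0, 1.883]
contact_force: [0.3, -0.6, 0.3]
opening: 0.0779
[0.501  0.0763 0.0523 0.0001 0.0002 0.3122] [ 0.9073 -0.1076  0.9571] 14.075 0.07849069031308155
up end: x at(y0,z.04) -67.07962342119082 slope y,z [-0.0155 -0.0108] 150 0.001184284106757349
up wall y at z.04 -31.531952596135554 slope x,z [-0.0023 -0.0068] 95 0.0009576807121705189
lens z 42.19862453377887 154
rim z 60.749853074664244 41
low end: x at(y0,z.04) 65.72734058657065 slope y,z [-0.0022 -0.0171] 156 0.0013854977744946458
low wall y at z.04 27.2797273863818 slope x,z [-0.0075 -0.0049] 229 0.0008916404663675807
lens z 39.13049844619376 15
rim z 58.65796861333228 31
side [111  68] (576, 768, 3)
top [ 95 138] (576, 768, 3)
```

View pics/side9o.png

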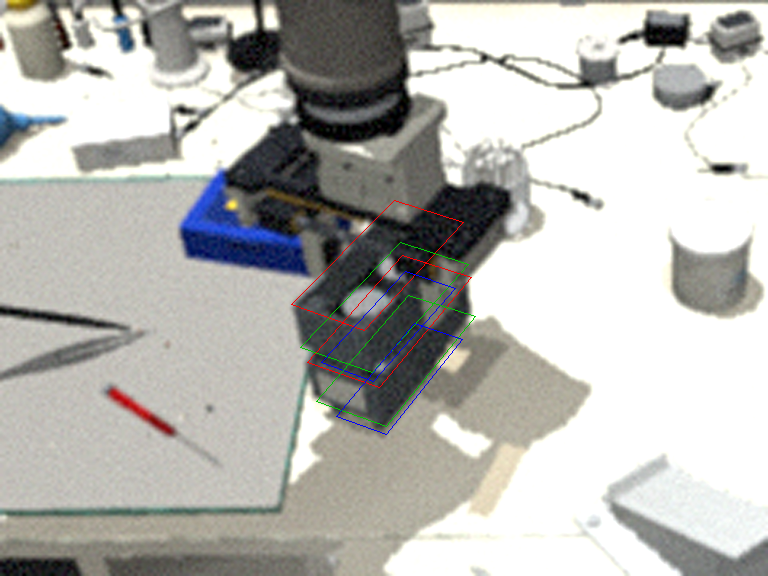

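Released and the tray stays put. Retreat straight up, then back towards the start so both cameras can see the stack.

```bash
python3 -m creep '[{"dx":0,"dy":-0.004,"dz":0,"rx":0,"ry":0,"rz":0,"gripper":0.85},{"dx":0,"dy":-0.012,"dz":0,"rx":0,"ry":0,"rz":0,"gripper":0.85},{"dx":0,"dy":-0.025,"dz":0,"rx":0,"ry":0,"rz":0,"gripper":0.85},{"dx":0,"dy":-0.045,"dz":0,"rx":0,"ry":0,"rz":0,"gripper":0.85},{"dx":0,"dy":-0.075,"dz":0,"rx":0,"ry":0,"rz":0,"gripper":0.85},{"dx":0,"dy":-0.105,"dz":0,"rx":0,"ry":0,"rz":0,"gripper":0.85},{"dx":0,"dy":-0.13,"dz":0,"rx":0,"ry":0,"rz":0,"gripper":0.85},{"dx":0.02,"dy":-0.145,"dz":0,"rx":0,"ry":0,"rz":0,"gripper":0.85},{"dx":0.06,"dy":-0.15,"dz":0.01,"rx":0,"ry":0,"rz":0,"gripper":0.85},{"dx":0.11,"dy":-0.15,"dz":0.02,"rx":0,"ry":0,"rz":0,"gripper":0.85},{"dx":0.16,"dy":-0.15,"dz":0.03,"rx":0,"ry":0,"rz":0,"gripper":0.85},{"dx":0.21,"dy":-0.15,"dz":0.04,"rx":0,"ry":0,"rz":0,"gripper":0.85},{"dx":0.26,"dy":-0.15,"dz":0.05,"rx":0,"ry":0,"rz":0,"gripper":0.85},{"dx":0.3,"dy":-0.15,"dz":0.06,"rx":0,"ry":0,"rz":0,"gripper":0.85},{"dx":0.32,"dy":-0.15,"dz":0.06,"rx":0,"ry":0,"rz":0,"gripper":0.85},{"dx":0.32,"dy":-0.15,"dz":0.06,"rx":0,"ry":0,"rz":0,"gripper":0.85}]' 12
python3 - <<'E'
from rel import *
from look import look
look("10"); P=np.array([.501,.0763,.0525,0,0,.3122]); s=status.observe(); print(s['time'],s['tool_pos'],s['contact_force'])
doit("10",P,"up",-1,-1,-.06); doit("10",L,"low",1,1); overlay("10",[P,L])
E
```

```text
time: 16.08
tool_pos: [0.3422, 0.3624, 0.2173]
tool_rot: [-1.572, -0.0, 1.885]
contact_force: [-0.3, -0.3, 0.2]
opening: 0.0779
16.175 [0.3429 0.361  0.217 ] [ 1.1457 -0.071  -0.5774]
up end: x at(y0,z.04) -67.09547987679838 slope y,z [-0.0101  0.0218] 154 0.001081428908137375
up wall y at z.04 -31.563965189434814 slope x,z [0.0012 0.0012] 262 0.0008472259244029856
lens z 42.746527193522724 212
rim z 60.658027393352846 76
low end: x at(y0,z.04) 66.01960750436395 slope y,z [-0.0043 -0.0106] 153 0.0013180818509269453
low wall y at z.04 27.232163350461434 slope x,z [-0.0077 -0.0079] 240 0.0008316219986065319
lens z 38.504705546617224 15
rim z 59.16377981469956 63
side [111  68] (576, 768, 3)
top [ 95 138] (576, 768, 3)
```

View pics/side10o.png

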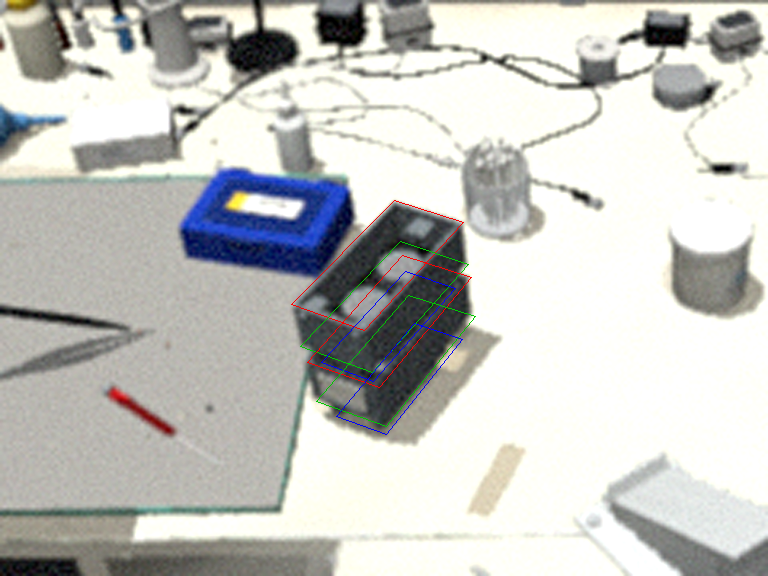

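View pics/top10o.png

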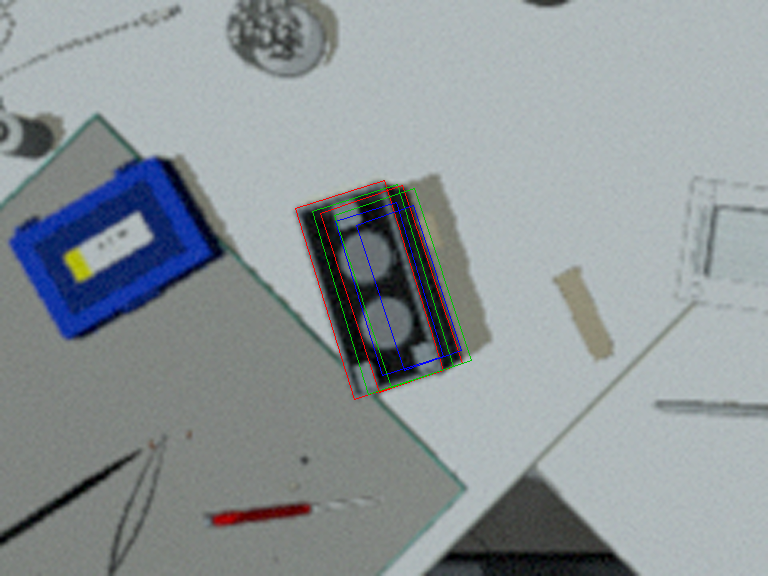

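```bash
python3 -c "
from cell import robot; print(robot.hand_in())"
```

```text
the job is handed in; nothing more can be done
None
```

The tray from the stand now sits on the lower tray with the label cards at opposite ends. The job was handed in at about 16 s of the 38 s. I pinched it across its side walls with the grip set to 12 N, lifted it along the slope normal, levelled and turned it, and lowered it in steps of 0.3–0.5 mm until it touched. Then I let go and moved the arm clear.

**Last checks:**
- **Stack:** the upper tray's underside is about 54 mm above the lower tray's. It is centred within 2 mm, lined up within about 1 degree, and level to within about 1 degree, which is the noise of the measurement.
- **Way round:** in the top view the upper tray's single lug is at the far end and its pair at the near end, so its card is at the opposite end from the lower card.
- **Contact:** the highest wrist reading during set-down was about 7 N. The tray did not visibly move when released.
- **Everything else:** the lower tray stayed put within about 0.3 mm. I did not measure the bystanders again. The ones visible in the last pictures looked unmoved, and the arm kept well away from all of them.

**Disagreements:**
- **Fingertip position:** both cameras showed the fingertips about 30 mm further back along the tool than the reported TCP and `tcp_to_tips` imply. I trusted the cameras for the grasp depth, and the grasp and the contact height both agreed with that.
- **Lower tray:** my first corner fit was about 3 mm off sideways compared with the depth data. I corrected this while hovering above it, using relative measurements from the side camera.
- **First move:** it was refused because some row keys were missing, and nothing moved.

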